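# Sort standoff bars by length with a gauge slot

### The arm

A 6-joint arm with a two-finger parallel gripper is mounted at the origin on a cart in front of the work surface, level with it; the furniture and walls round the work are solid. World frame = base frame: x ahead of the robot, y to its left, z up, the work surface at z = 0. Lengths are in m, angles in rad, forces in N, time in s.
With the tool pointing down it reaches from about 0.35 to 0.85 m from the base axis. Payload 8.1 kg.
Tool frame: the origin (TCP) lies midway between the tips of the shut fingers; the grasp point (between the pads) lies 19 mm behind it (robot.grip_point_offset is the distance from the TCP to the grasp point, in m); x points along the fingers, y is the direction in which the jaws open and shut, and the axes are right-handed (so a half turn about x gives the same grasp; the last joint's range is limited). The gripper opens to 85 mm and grips with 20 to 120 N. Pads are 22 mm wide; open, the fingers measure 114 mm over their backs; the gripper's body (76 mm by 85 mm) begins 54 mm behind the grasp point. The pads swing forward as they close: fully open they stand 13 mm farther back than shut.
Start: joints at [-1.372, 0.13, 1.488, -0, 1.523, -0.085], TCP at [0.168, -0.576, 0.231] pointing down, gripper open.
Joint ranges: [-2.96, 2.96], [-0.89, 2.26], [0.02, 2.5], [-1.34, 4.48], [0, 2.73], [-2.66, 2.66]. Speed limits (rad/s): [2.39, 2.39, 2.79, 3.14, 3.14, 3.14].

### API

Orientations are given as a unit quaternion [x, y, z, w].
In Python, from cell import robot, cams, job_done gives the robot as it stands.
- The arm moves only by the tool servo_tool, never from a script. Its argument "plan" is a list that holds one entry, the list of rows, each a list of 4 numbers: the shift along the world's x, y, z in mm, then the turn about the world's z in degrees. A call has 1 to 12 rows; each row shifts and turns the commanded pose from where the row before left it; what a row does not reach is not made up. A row lasts 1/12 s, in which the tool goes at most 41.7 mm and 7.16 degrees, less where a joint would pass 70% of its speed; a pose out of reach is approached as far as the arm can. A call is refused whole if a number of a shift passes 41.7 or a number of a turn 7.16, either way. A call with a gripper value outside its range is refused whole. "gripper" is the closure, from 0 (fully open) to 1 (shut), set as the call begins (left out, the last holds). The fingers move at their own pace and stop on an object; the grip force is fixed at half the most. Time passes only in rows, so rows that do not move let the fingers close. It gives the time, the measured TCP pose, the force and the opening at its end, in the units of the state.
- robot.state(): the state, without advancing time (a new reading comes with each control period).
- cams.read_camera(name): name is "scene" or "top" or "wrist"; returns the picture (400x640x3 uint8, red, green, blue); there is no depth.
- cams.camera_info(name): a dict with "intrinsics" (3x3 intrinsics, pixels), "extrinsics" (4x4, takes a point from world to camera coordinates). Camera axes: x right, y down, z forward; pixel columns grow to the right and rows downward; lengths in m; the calibration is good to about 2 mm. A picture is of the moment at which its call begins: read the wrist's pose just before it. camera_info takes no time and is no camera call; for the wrist camera it gives the pose at the moment of the call.
- job_done(): hands the job in, once; it reports no verdict.
The state is a dict: "t": time; "qpos": joint angles; "qvel": joint speeds; "joint_efforts": joint torques, N m; "tool_pos": TCP position; "tool_rot": TCP orientation; "wrist_force": force on the tool from outside, world axes, zero at the start; "ft_torque": the same for the moment, N m; "width": finger opening in m.
Only numpy, scipy, OpenCV 4.12 (cv2) and the standard library are available. Lean on these libraries where they do the work, as an engineer would, in place of code of your own. Each camera call takes 0.05 s, during which the arm holds its last target.

### The job

Sort the two square standoff bars in the holder by length, one at a time. Set each bar down on the bench and let go of it, take it again across its middle and lower it lengthwise onto the gauge slot: a bar that goes right down between the stops is then laid flat in the small bin, a bar that stays up on top of the stops is laid flat in the large bin. Put the first bar away in its bin before you take the second out of the holder, and leave the other things on the bench where they are.

Things in the scene. Friction and masses are not known exactly. Their poses are not given: they have to be found in the camera images.
- bar_a_mid (a point): centre of the short standoff bar: plain steel, square section 14 x 14 mm, 46 mm long, 60 g, rounded edges, a dark tapped hole in each end. Its x axis runs along the bar. It starts lying in one of the two grooves of the holder (which one varies), both ends sticking out.
- bar_b_mid (a point): centre of the long standoff bar: plain steel, square section 14 x 14 mm, 60 mm long, 80 g, otherwise like the short one. Its x axis runs along the bar. It starts in the other groove of the holder.
- holder: fixed black plastic holder on a foot plate 60 x 124 x 6 mm; origin: centre of the underside. Two grooves 18 mm wide run along its x at y = 22 and -22 mm, floor 30 mm up, walls to 46 mm. The block is only 34 mm long in x, so bars (centred to 1.5 mm) stick out 6 or 13 mm at each end. No room beside a bar: pinch it by its two end faces, fingers straddling the block, and lift it straight up.
- gauge: fixed dark steel length gauge on a foot plate 100 x 46 x 6 mm; origin: centre of the underside. Slot along its x: a spine 12 mm wide, floor 30 mm up, between two end stops 48 mm high, inner faces 52 mm apart, each 12 mm thick, 31 mm wide. Cheeks as high reach 5 mm inward from the stops, 19 mm apart; the middle 42 mm is open at the sides for fingers. The stops bar a grip by the bar's ends.
- gauge_slot (a point): the centre that the short bar has when it lies seated in the gauge slot, 37 mm above the bench; x along the slot, z up. A long bar lying on top of the stops has its centre 18 mm above this point.
- small_bin_floor (a point): centre of the inner floor of the small bin: fixed white open box, outside 66 mm (its x) x 80 mm (its y) x 24 mm high, walls and floor 4 mm thick; this point is 4 mm above the bench. For the bar that fits into the gauge slot.
- large_bin_floor (a point): centre of the inner floor of the large bin: fixed white open box, outside 108 mm (its x) x 80 mm (its y) x 24 mm high, walls and floor 4 mm thick; this point is 4 mm above the bench. For the bar that stays up on the stops. Small and large bin change places between starts.
- bottle_mid (a point): centre of a small loose glass bottle with orange cap, 44 mm across, 88 mm high (bystander)
- beaker_mid (a point): centre of a small loose glass beaker, 43 mm across, 50 mm high (bystander)
- timer_mid (a point): centre of a loose white bench timer, 62 x 62 x 18 mm (bystander)
- bar_a: the short bar; origin at the centre of its underside
- bar_b: the long bar; origin at the centre of its underside
Things that resemble listed ones, but are neither listed nor needed, are in the scene too. What is shaped like the bar_b but blue or red is not meant.

How it is judged:
By the outcome, as a careful person would: the job done as asked, in the order asked, and still so for the second after the job is handed in, with the robot touching nothing.
It also fails if it takes over 72 s, if anything falls off the work surface, if the arm or the gripper's body presses on something with over 40 N, if the wrist force passes 120 N, or if a joint passes its speed limit or range.

## Working session

There is one attempt and no reset: what is moved stays moved. The work goes in short steps, Python scripts to look and compute and a tool call to move; the robot and the scene stay as the last step left them, time stands still between calls to the robot, and variables do not carry over. Pictures are saved under pics/ and viewed, and the job is handed in when it is done.

Besides the shell and the picture viewer there is one more tool, called after "Emit:" by a JSON object that holds its "method" and its "body", one argument or row to a line. servo_tool: Moves the arm, as the interface text tells. Its arguments: {"type":"object","properties":{"plan":{"type":"array","items":{"type":"array","items":{"type":"array","items":{"type":"number"}}}},"gripper":{"type":"number"}},"required":["plan"]}

```bash
ls; mkdir -p pics; cat > h.py <<'E'
import numpy as np, cv2
from cell import robot, cams, job_done
def snap(name,fn):
    info=cams.camera_info(name); im=cams.read_camera(name)
    cv2.imwrite(fn,cv2.cvtColor(im,cv2.COLOR_RGB2BGR)); return im,info
def ray(info,u,v,z):
    K=np.array(info["intrinsics"]);E=np.array(info["extrinsics"])
    R=E[:3,:3];t=E[:3,3];c=-R.T@t
    d=R.T@np.linalg.inv(K)@np.array([u,v,1.]); return c+d*(z-c[2])/d[2]
def proj(info,p):
    K=np.array(info["intrinsics"]);E=np.array(info["extrinsics"])
    q=K@(E[:3,:3]@np.array(p)+E[:3,3]); return q[:2]/q[2]
E
python3 - <<'E'
from h import *
for n in ["top","scene"]:
    im,i=snap(n,f"pics/{n}0.png")
    E=np.array(i["extrinsics"]);print(n,np.round(i["intrinsics"],1).tolist(),np.round(-E[:3,:3].T@E[:3,3],3),np.round(E[:3,:3],2).tolist())
s=robot.state();print(s)
E
```

```text
pics
top [[432.0, 0.0, 322.4], [0.0, 432.0, 191.6], [0.0, 0.0, 1.0]] [0.439 0.064 1.169] [[0.01, -1.0, 0.01], [-1.0, -0.01, -0.1], [0.1, -0.01, -1.0]]
scene [[447.0, 0.0, 317.3], [0.0, 447.0, 203.6], [0.0, 0.0, 1.0]] [0.14  0.656 0.972] [[-0.84, -0.55, 0.02], [-0.44, 0.65, -0.63], [0.33, -0.53, -0.78]]
{'t': 0.1, 'qpos': array([-1.37241569e+00,  1.31094452e-01,  1.48919956e+00, -1.89330906e-05,
        1.52299807e+00, -8.54127795e-02]), 'qvel': array([-0.00075662, -0.0008289 , -0.00122891,  0.00012003,  0.00028354,
        0.00056048]), 'joint_efforts': array([ 1.09989287e-03, -5.70949996e+01, -5.01943910e+01, -1.05879153e-04,
        8.06446478e-03, -3.83681993e-05]), 'tool_pos': array([ 0.1679067 , -0.57549881,  0.23032805]), 'tool_rot': array([-0.69995914, -0.10059955,  0.70004033, -0.09940054]), 'wrist_force': array([0.62189229, 0.52124911, 0.35139339]), 'ft_torque': array([ 0.02143201,  0.0012861 , -0.01529291]), 'width': 0.08533012874997924}
```

View pics/top0.png

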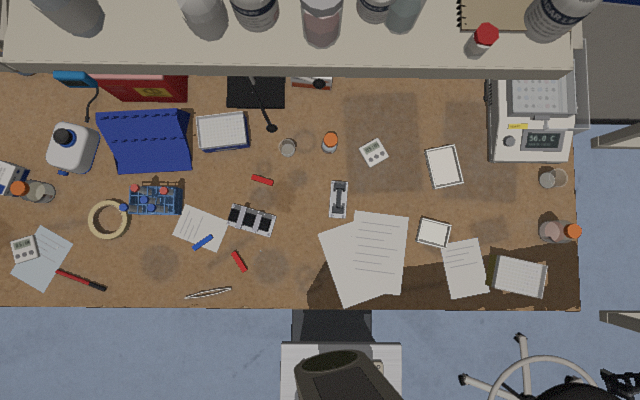

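View pics/scene0.png

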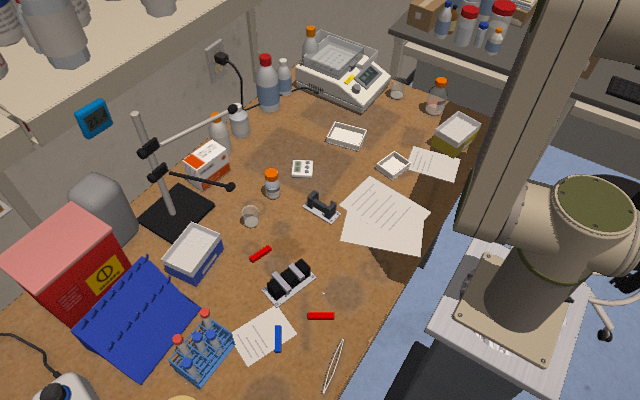

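The top view shows the holder at about (252,220), the gauge at (339,199), the larger bin at (444,166) and the smaller bin at (434,233). I'll zoom in on these.

```bash
python3 - <<'E'
import cv2
a=cv2.imread("pics/top0.png")
cv2.imwrite("pics/t_a.png",cv2.resize(a[170:270,210:370],None,fx=5,fy=5,interpolation=cv2.INTER_CUBIC))
cv2.imwrite("pics/t_b.png",cv2.resize(a[130:260,380:500],None,fx=4.5,fy=4.5,interpolation=cv2.INTER_CUBIC))
a=cv2.imread("pics/scene0.png")
cv2.imwrite("pics/s_a.png",cv2.resize(a[180:310,250:350],None,fx=4.5,fy=4.5,interpolation=cv2.INTER_CUBIC))
E
```

```text
(no output)
```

View pics/t_a.png

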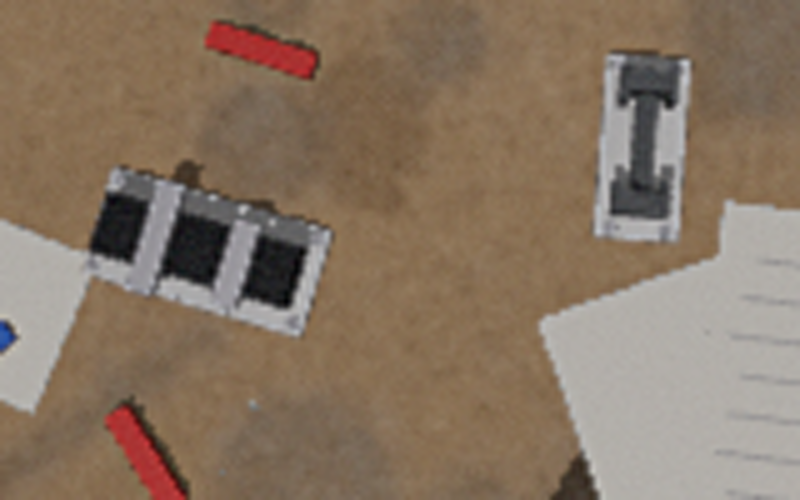

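View pics/t_b.png

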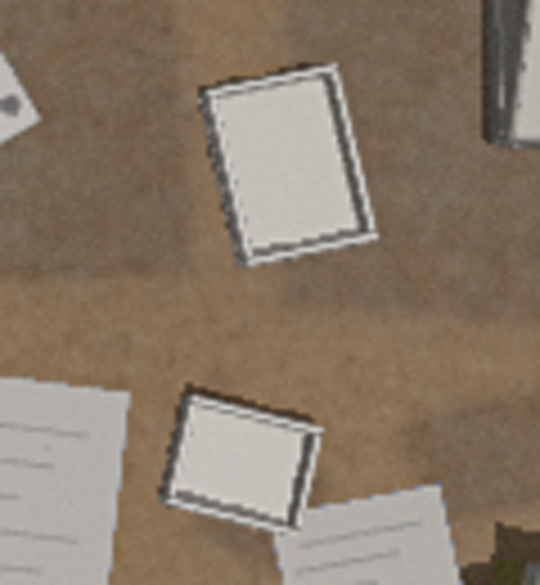

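View pics/s_a.png

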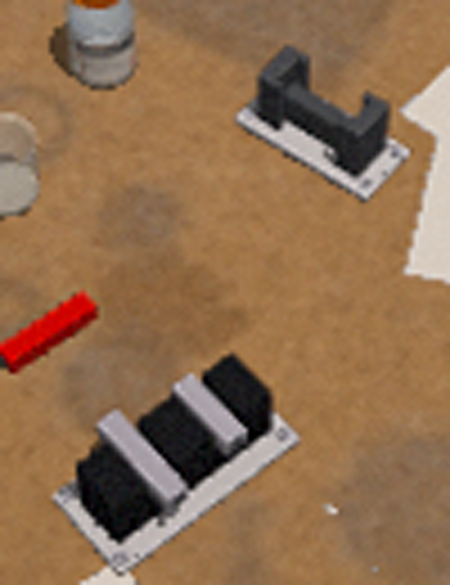

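```bash
python3 - <<'E'
from h import *
i=cams.camera_info("top")
def ta(u,v):return ((u+.5)/5-.5+210,(v+.5)/5-.5+170)
def tb(u,v):return ((u+.5)/4.5-.5+380,(v+.5)/4.5-.5+130)
def show(n,pts,z):
    P=np.array([ray(i,*p,z)[:2] for p in pts]);c=P.mean(0)
    e=np.diff(np.vstack([P,P[:1]]),axis=0)
    print(n,"c",np.round(c*1000,1),"edges",np.round(np.hypot(*e.T)*1000,1),"ang",np.round(np.degrees(np.arctan2(e[:,1],e[:,0])),1))
show("holder",[ta(*p) for p in[(120,167),(331,230),(300,335),(88,272)]],.006)
show("gauge",[ta(*p) for p in[(607,52),(691,57),(679,242),(595,236)]],.006)
show("barL",[ta(*p) for p in[(158,180),(182,184),(155,295),(132,290)]],.044)
show("barR",[ta(*p) for p in[(234,218),(257,224),(237,314),(213,308)]],.044)
show("large",[tb(*p) for p in[(200,92),(336,64),(377,238),(246,266)]],.024)
show("small",[tb(*p) for p in[(188,391),(322,430),(295,531),(162,497)]],.024)
I=cams.camera_info("wrist");E=np.array(I["extrinsics"]);s=robot.state()
print(np.round(I["intrinsics"],1).tolist(),-E[:3,:3].T@E[:3,3],np.round(E[:3,:3],2).tolist(),s["tool_pos"])
from scipy.spatial.transform import Rotation as R
print(R.from_quat(s["tool_rot"]).as_matrix().round(3))
E
```

```text
holder c [472.2 243.2] edges [118.8  58.4 118.8  58.6] ang [-106.   164.7   74.1  -15.3]
gauge c [531.   10.8] edges [ 45.7 100.5  45.3 100. ] ang [-92.8 176.6  86.5  -3.2]
barL c [478. 265.] edges [12.7 59.1 12.2 58.4] ang [-98.9 167.9  78.4 -11.7]
barR c [463.5 223.9] edges [12.4 47.6 12.8 47.7] ang [-104.   168.8   76.6  -11.8]
large c [ 620.7 -272.1] edges [ 84.  107.3  80.4 107.7] ang [ -77.6 -167.9  102.7   14. ]
small c [ 443.6 -240.8] edges [81.9 61.6 80.2 64.4] ang [-105.7  164.    76.3  -14.4]
[[312.7, 0.0, 314.9], [0.0, 312.7, 206.7], [0.0, 0.0, 1.0]] [ 0.24308224 -0.55347603  0.37284007] [[0.28, -0.96, -0.0], [-0.91, -0.27, 0.31], [-0.29, -0.08, -0.95]] [ 0.1679067  -0.57549881  0.23032805]
[[-0.     0.28  -0.96 ]
 [ 0.002 -0.96  -0.28 ]
 [-1.    -0.002 -0.   ]]
```

Layout from the top view: sizes agree with those given. The left bar is 59 mm (long) and the right is 47.6 mm (short). I'm going over the gauge for a close look on the way to the holder.

Emit:
{"method": "servo_tool", "body": {
  "plan": [
    [[23.2, 32.6, 0, 5.84], [23.2, 32.6, 0, 5.84], [23.2, 32.6, 0, 5.84], [23.2, 32.6, 0, 5.84], [23.2, 32.6, 0, 5.84], [23.2, 32.6, 0, 5.84], [23.2, 32.6, 0, 5.84], [23.2, 32.6, 0, 5.84], [23.2, 32.6, 0, 5.84], [23.2, 32.6, 0, 5.84]]
  ],
  "gripper": 0
}}

```text
t: 0.93
tool_pos: [0.4005, -0.2481, 0.2311]
tool_rot: [-0.561, -0.43, 0.561, -0.43]
wrist_force: [-0.2, -0.6, -0.2]
width: 0.0855
```

Emit:
{"method": "servo_tool", "body": {
  "plan": [
    [[15, 33, 0, 0], [15, 33, 0, 0], [15, 33, 0, 0], [15, 33, 0, 0], [15, 33, 0, 0], [15, 33, 0, 0], [15, 33, 0, 0], [15, 33, 0, 0], [0, 0, 0, 0], [0, 0, 0, 0]]
  ]
}}

```text
t: 1.77
tool_pos: [0.52, 0.0158, 0.2306]
tool_rot: [-0.561, -0.43, 0.562, -0.43]
wrist_force: [0.7, -1.0, -0.2]
width: 0.0853
```

```bash
python3 - <<'E'
from h import *
import pickle
s=robot.state();im,i=snap("wrist","pics/w1.png");pickle.dump(i,open("w1.pkl","wb"));print(s["t"],s["tool_pos"],proj(i,s["tool_pos"]))
E
```

```text
1.7667 [0.52000417 0.01581561 0.23061444] [315.36638611 268.03131467]
```

View pics/w1.png

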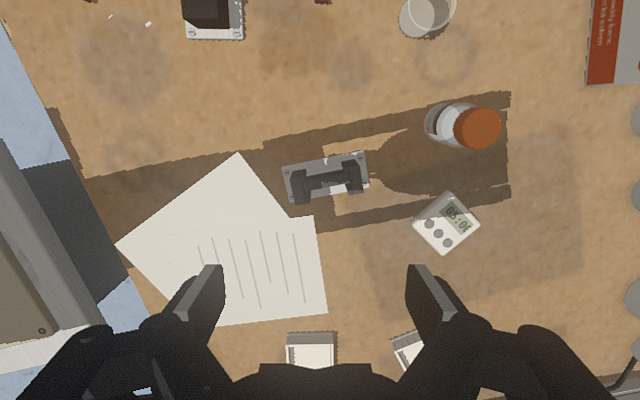

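The gauge is at (327,178), the paper is left of it, and the timer, bottle and beaker are to the right and above. I'll measure it from its stops.

```bash
python3 - <<'E'
import cv2
a=cv2.imread("pics/w1.png")
cv2.imwrite("pics/w1g.png",cv2.resize(a[140:215,275:380],None,fx=7,fy=7,interpolation=cv2.INTER_CUBIC))
E
```

```text
(no output)
```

View pics/w1g.png

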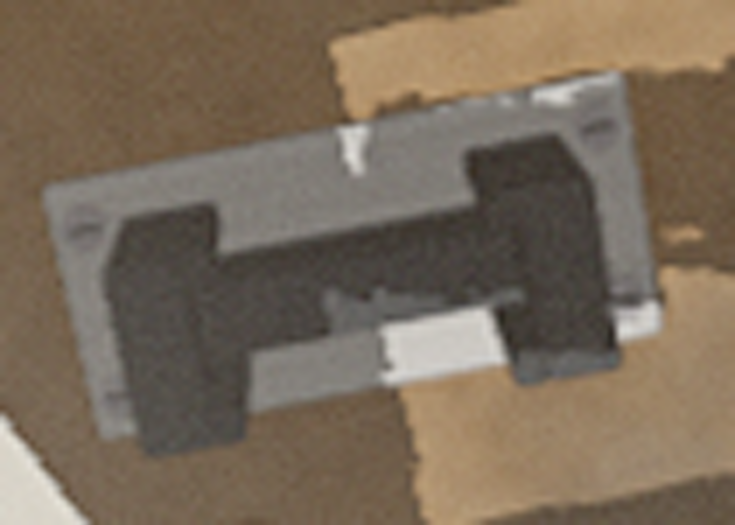

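```bash
python3 - <<'E'
from h import *
import pickle
i=pickle.load(open("w1.pkl","rb"))
f=lambda u,v:((u+.5)/7-.5+275,(v+.5)/7-.5+140)
def show(n,pts,z):
    P=np.array([ray(i,*f(*p),z)[:2] for p in pts]);c=P.mean(0)
    e=np.diff(np.vstack([P,P[:1]]),axis=0)
    print(n,"c",np.round(c*1000,1),"edges",np.round(np.hypot(*e.T)*1000,1),"ang",np.round(np.degrees(np.arctan2(e[:,1],e[:,0])),1))
show("plate",[(45,186),(622,72),(663,332),(104,438)],.006)
show("stop outer lower corners",[(148,457),(620,366)],.048)
show("stop inner lower",[(243,440),(522,383)],.048)
# predicted outline of the stops tops
E
```

```text
plate c [531.5  11.1] edges [98.5 45.5 98.9 45.4] ang [ -4.  -93.5 176.   86.1]
stop outer lower corners c [530.3  -3.9] edges [74.3 74.3] ang [ -3.8 176.2]
stop inner lower c [530.2  -3.9] edges [44. 44.] ang [ -3.1 176.9]
```

Emit:
{"method": "servo_tool", "body": {
  "plan": [
    [[-9.3, 34.7, -10, 0], [-9.3, 34.7, -10, 0], [-9.3, 34.7, -10, 0], [-9.3, 34.7, -15, 0], [-9.3, 34.7, -15, 0], [-9.3, 34.7, -20, 0], [0, 0, 0, 0], [0, 0, 0, 0]]
  ]
}}

```text
t: 2.48
tool_pos: [0.4626, 0.222, 0.1496]
tool_rot: [-0.561, -0.43, 0.563, -0.429]
wrist_force: [1.0, -0.2, 0.4]
width: 0.0854
```

```bash
python3 - <<'E'
from h import *
import pickle
s=robot.state();im,i=snap("wrist","pics/w2.png");pickle.dump(i,open("w2.pkl","wb"));print(s["t"],s["tool_pos"],proj(i,s["tool_pos"]))
E
```

```text
2.4833 [0.46260576 0.22199048 0.14959326] [315.31679597 268.00266317]
```

View pics/w2.png

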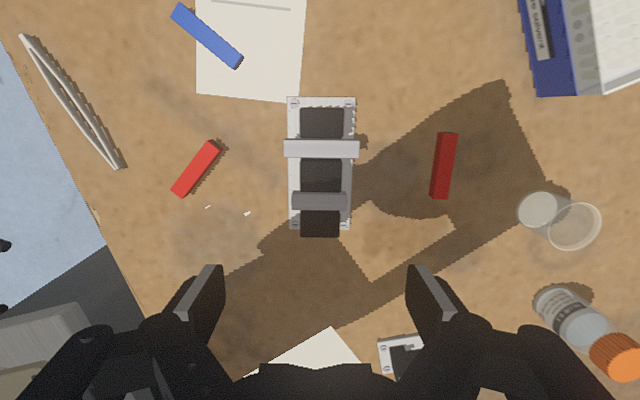

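Holder upright at column ~322. The long bar is at row 149 and the short bar at row 201. I'll zoom in to measure.

```bash
python3 - <<'E'
import cv2
a=cv2.imread("pics/w2.png")
cv2.imwrite("pics/w2g.png",cv2.resize(a[90:245,270:370],None,fx=3.8,fy=3.8,interpolation=cv2.INTER_CUBIC))
cv2.imwrite("pics/w2h.png",cv2.resize(a[180:220,280:360],None,fx=9,fy=9,interpolation=cv2.INTER_CUBIC))
cv2.imwrite("pics/w2i.png",cv2.resize(a[130:170,275:365],None,fx=8,fy=8,interpolation=cv2.INTER_CUBIC))
E
```

```text
(no output)
```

View pics/w2h.png

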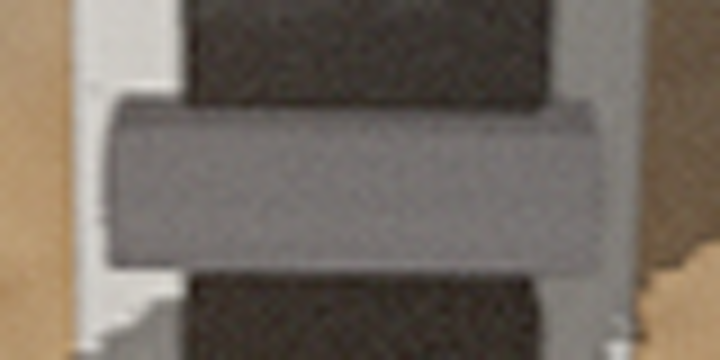

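View pics/w2i.png

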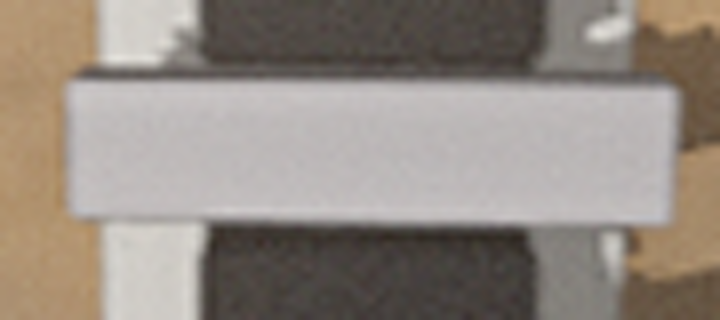

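View pics/w2g.png

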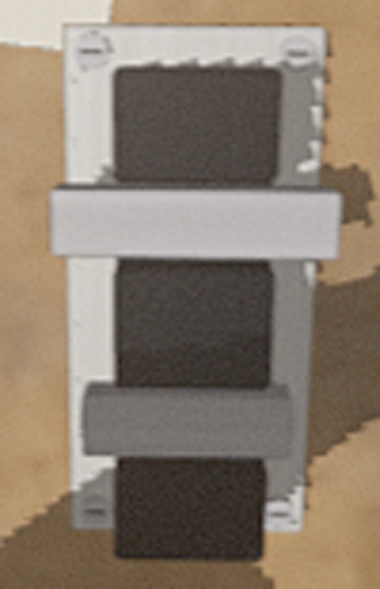

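```bash
python3 - <<'E'
from h import *
import pickle
i=pickle.load(open("w2.pkl","rb"))
def mk(s,x0,y0): return lambda u,v:((u+.5)/s-.5+x0,(v+.5)/s-.5+y0)
def show(n,pts,z,f):
    P=np.array([ray(i,*f(*p),z)[:2] for p in pts]);c=P.mean(0)
    e=np.diff(np.vstack([P,P[:1]]),axis=0)
    print(n,"c",np.round(c*1000,1),"edges",np.round(np.hypot(*e.T)*1000,1),"ang",np.round(np.degrees(np.arctan2(e[:,1],e[:,0])),1))
show("short",[(107,122),(600,127),(600,275),(107,269)],.044,mk(9,280,180))
show("long",[(68,82),(678,86),(671,224),(72,218)],.044,mk(8,275,130))
show("plate",[(62,24),(327,28),(303,530),(73,528)],.006,mk(3.8,270,90))
i=cams.camera_info("top")
for p in[(295,215),(305,190),(300,230)]:print(p,ray(i,*p,0))
E
```

```text
short c [466.2 224.3] edges [45.  14.3 45.8 14.2] ang [ -15.8 -103.5  164.    73.4]
long c [479.2 265.8] edges [59.4 13.5 59.4 13.2] ang [ -15.6 -105.7  164.2   74.6]
plate c [473.2 245. ] edges [ 60.2 122.7  59.5 123. ] ang [ -16.1 -105.9  164.2   74.4]
(295, 215) [0.48649638 0.12711179 0.        ]
(305, 190) [0.55471641 0.10102396 0.        ]
(300, 230) [0.44623738 0.11299666 0.        ]
```

Emit:
{"method": "servo_tool", "body": {
  "plan": [
    [[1.8, 1.2, -25, -0.7], [1.8, 1.1, -30, 0], [0, 0, -30, 0], [0, 0, -25, 0], [0, 0, -10.5, 0], [0, 0, 0, 0], [0, 0, 0, 0]]
  ]
}}

```text
t: 3.12
tool_pos: [0.4688, 0.2235, 0.0318]
tool_rot: [0.565, 0.425, -0.565, 0.425]
wrist_force: [0.2, 0.0, 0.3]
width: 0.0853
```

```bash
python3 - <<'E'
from h import *
s=robot.state();im,i=snap("wrist","pics/w3.png");snap("scene","pics/s3.png");print(s["t"],s["tool_pos"],s["wrist_force"])
a=cv2.imread("pics/s3.png");cv2.imwrite("pics/s3.png",cv2.resize(a[200:340,210:360],None,fx=4,fy=4,interpolation=cv2.INTER_CUBIC))
E
```

```text
3.1167 [0.46875129 0.22348656 0.03175182] [0.20457377 0.04000089 0.26191773]
```

View pics/w3.png

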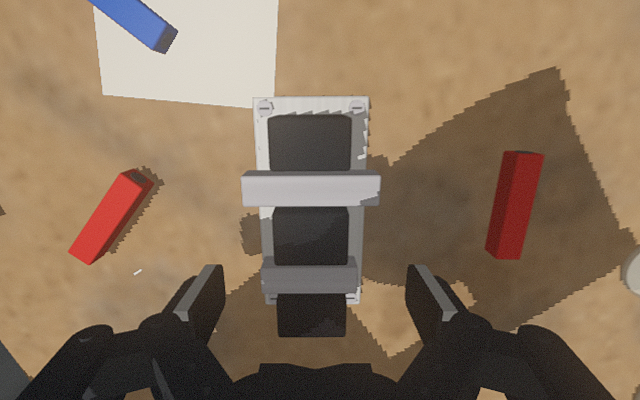

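View pics/s3.png

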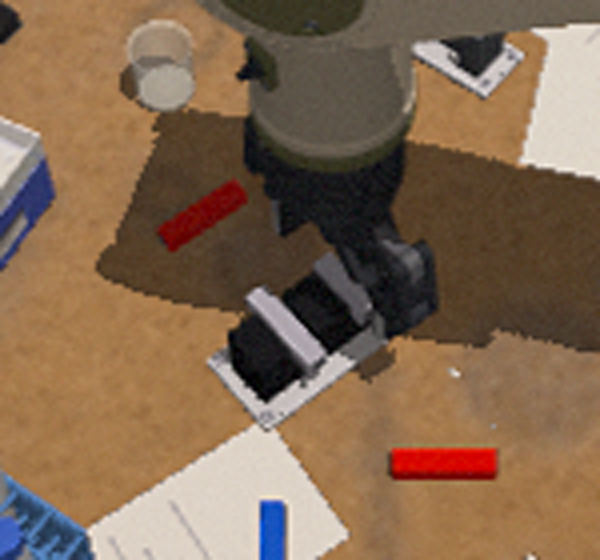

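Emit:
{"method": "servo_tool", "body": {
  "plan": [
    [[-2.6, 0.8, -2.8, 0], [0, 0, 0, 0], [0, 0, 0, 0]]
  ]
}}

```text
t: 3.47
tool_pos: [0.4656, 0.2256, 0.0288]
tool_rot: [0.565, 0.425, -0.564, 0.426]
wrist_force: [0.1, -0.5, 0.6]
width: 0.0854
```

Emit:
{"method": "servo_tool", "body": {
  "plan": [
    [[0, 0, 0, 0], [0, 0, 0, 0], [0, 0, 0, 0], [0, 0, 0, 0], [0, 0, 0, 0], [0, 0, 0, 0], [0, 0, 0, 0], [0, 0, 0, 0]]
  ],
  "gripper": 1
}}

```text
t: 4.13
tool_pos: [0.4657, 0.2255, 0.0285]
tool_rot: [0.565, 0.425, -0.565, 0.425]
wrist_force: [0.1, -0.3, 4.9]
width: 0.0443
```

Emit:
{"method": "servo_tool", "body": {
  "plan": [
    [[0, 0, 10, 0], [0, 0, 20, 0], [0, 0, 30, 0], [0, 0, 0, 0]]
  ]
}}

```text
t: 4.47
tool_pos: [0.4681, 0.2264, 0.0937]
tool_rot: [0.567, 0.425, -0.562, 0.426]
wrist_force: [1.4, -0.2, 0.8]
width: 0.0442
```

```bash
python3 - <<'E'
from h import *
import pickle
s=robot.state();im,i=snap("wrist","pics/w4.png");pickle.dump(i,open("w4.pkl","wb"));print(s["t"],s["tool_pos"],s["wrist_force"],s["width"])
E
```

```text
4.4667 [0.46810588 0.22638511 0.09370841] [ 1.43409056 -0.24890257  0.84461045] 0.04419581235198132
```

View pics/w4.png

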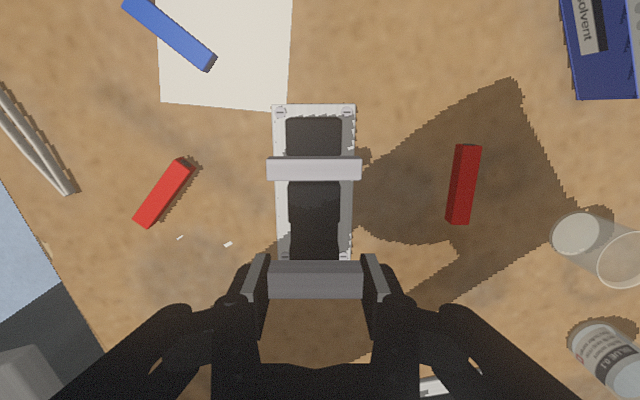

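Emit:
{"method": "servo_tool", "body": {
  "plan": [
    [[5.5, -28, -10, 3], [5.5, -28, -10, 3], [5.5, -28, -10, 3], [5.5, -27.4, -10, 3], [0, 0, -25, 0], [0, 0, -12, 0], [0, 0, 0, 0], [0, 0, 0, 0]]
  ]
}}

```text
t: 5.18
tool_pos: [0.4855, 0.1142, 0.0098]
tool_rot: [-0.516, -0.483, 0.518, -0.481]
wrist_force: [1.2, 0.7, 0.1]
width: 0.0438
```

```bash
cat >> h.py <<'E'
def st():
    s=robot.state();from scipy.spatial.transform import Rotation as R
    M=R.from_quat(s["tool_rot"]).as_matrix();y=M[:,1]
    print("t %.2f"%s["t"],"pos",np.round(s["tool_pos"]*1000,1),"yaw %.1f"%np.degrees(np.arctan2(y[1],y[0])),"down",M[:,0].round(3),"F",np.round(s["wrist_force"],1),"w %.1f"%(s["width"]*1000),"q6 %.2f"%s["qpos"][5]);return s
E
python3 -c "
from h import *
st();snap('scene','pics/s5.png')
a=cv2.imread('pics/s5.png');cv2.imwrite('pics/s5.png',cv2.resize(a[170:310,230:380],None,fx=4,fy=4,interpolation=cv2.INTER_CUBIC))"
```

```text
t 5.18 pos [485.5 114.2   9.8] yaw -4.0 down [-0.004 -0.    -1.   ] F [1.2 0.7 0.1] w 43.8 q6 0.20
```

View pics/s5.png

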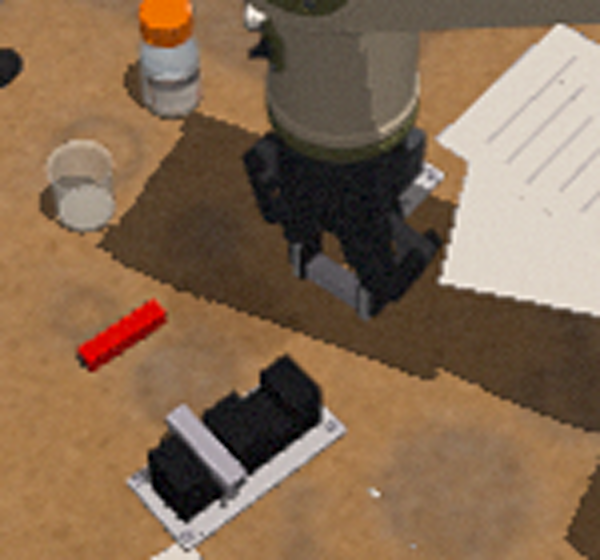

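Emit:
{"method": "servo_tool", "body": {
  "plan": [
    [[0, 0, -6, 0], [0, 0, -2, 0], [0, 0, 0, 0], [0, 0, -1, 0], [0, 0, 0, 0]]
  ]
}}

```text
t: 5.65
tool_pos: [0.4874, 0.1141, 0.0022]
tool_rot: [0.517, 0.482, -0.517, 0.482]
wrist_force: [-0.2, -0.1, 0.1]
width: 0.0444
```

```bash
python3 -c "
from h import *
st()"
```

```text
t 5.65 pos [487.4 114.1   2.2] yaw -4.0 down [ 0.  0. -1.] F [-0.2 -0.1  0.1] w 44.4 q6 0.20
```

Emit:
{"method": "servo_tool", "body": {
  "plan": [
    [[0, 0, -1.5, 0], [0, 0, -1, 0], [0, 0, -1, 0], [0, 0, 0, 0]]
  ]
}}

```text
t: 5.98
tool_pos: [0.4873, 0.1139, -0.0015]
tool_rot: [-0.517, -0.482, 0.517, -0.482]
wrist_force: [0.4, -0.5, 0.2]
width: 0.0441
```

```bash
python3 -c "
from h import *
st()"
```

```text
t 5.98 pos [487.3 113.9  -1.5] yaw -4.0 down [-0. -0. -1.] F [ 0.4 -0.5  0.2] w 44.1 q6 0.20
```

Emit:
{"method": "servo_tool", "body": {
  "plan": [
    [[0, 0, -1, 0], [0, 0, 0, 0]]
  ]
}}

```text
t: 6.15
tool_pos: [0.4873, 0.1139, -0.0016]
tool_rot: [-0.517, -0.482, 0.517, -0.482]
wrist_force: [-5.3, -1.2, 12.5]
width: 0.0441
```

Emit:
{"method": "servo_tool", "body": {
  "plan": [
    [[0, 0, -1, 0], [0, 0, 0, 0]]
  ]
}}

```text
t: 6.32
tool_pos: [0.4874, 0.1139, -0.0017]
tool_rot: [-0.517, -0.482, 0.517, -0.482]
wrist_force: [-11.4, -1.9, 23.5]
width: 0.0444
```

Emit:
{"method": "servo_tool", "body": {
  "plan": [
    [[0, 0, 2, 0], [0, 0, 0, 0], [0, 0, 0, 0], [0, 0, 0, 0], [0, 0, 0, 0], [0, 0, 20, 0], [0, 0, 30, 0], [0, 0, 30, 7], [0, 0, 18, 7], [0, 0, 0, 7], [0, 0, 0, 7], [0, 0, 0, 7]]
  ],
  "gripper": 0
}}

```text
t: 7.32
tool_pos: [0.4875, 0.1139, 0.097]
tool_rot: [0.347, 0.616, -0.346, 0.617]
wrist_force: [0.6, -0.5, -1.0]
width: 0.0854
```

Emit:
{"method": "servo_tool", "body": {
  "plan": [
    [[0, 0, 0, 7], [0, 0, 0, 7], [0, 0, 0, 7], [0, 0, 0, 7], [0, 0, 0, 7], [0, 0, 0, 7], [0, 0, 0, 7], [0, 0, 0, 6.3], [0, 0, 0, 0], [0, 0, 0, 0]]
  ],
  "gripper": 0.4
}}

```text
t: 8.15
tool_pos: [0.4871, 0.1139, 0.0963]
tool_rot: [0.024, 0.707, -0.024, 0.707]
wrist_force: [0.1, -0.4, 0.2]
width: 0.051
```

```bash
python3 - <<'E'
from h import *
import pickle
st();im,i=snap("wrist","pics/w6.png");pickle.dump(i,open("w6.pkl","wb"));a=cv2.imread("pics/w6.png")
E
```

```text
t 8.15 pos [487.1 113.9  96.3] yaw 86.1 down [-0. -0. -1.] F [ 0.1 -0.4  0.2] w 51.0 q6 -1.37
```

View pics/w6.png

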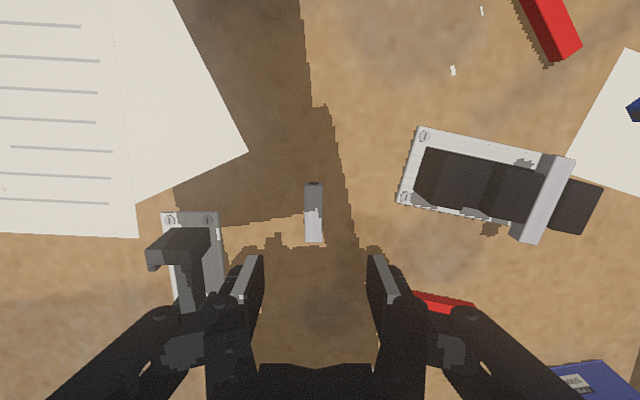

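The bar lies at (314,185–242), lined up with the tool. I'll zoom in to measure its centre.

```bash
python3 - <<'E'
import cv2
a=cv2.imread("pics/w6.png")
cv2.imwrite("pics/w6g.png",cv2.resize(a[175:250,290:340],None,fx=8,fy=8,interpolation=cv2.INTER_CUBIC))
E
```

```text
(no output)
```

View pics/w6g.png

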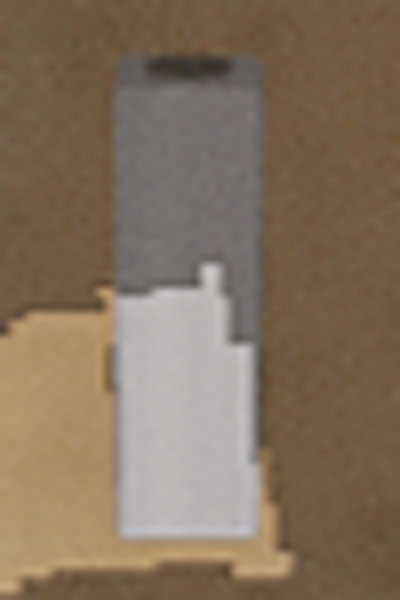

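```bash
python3 - <<'E'
from h import *
import pickle
i=pickle.load(open("w6.pkl","rb"))
f=lambda u,v:((u+.5)/8-.5+290,(v+.5)/8-.5+175)
P=np.array([ray(i,*f(*p),.014)[:2] for p in [(117,84),(264,84),(258,538),(119,538)]])*1000
e=np.diff(np.vstack([P,P[:1]]),axis=0)
print(P.mean(0),np.hypot(*e.T),np.degrees(np.arctan2(e[:,1],e[:,0])))
E
```

```text
[486.8036166 112.890231 ] [13.57252679 45.68535815 13.61149418 45.68553822] [ 86.02366794  -4.2831099  -93.97652227 175.66802017]
```

Emit:
{"method": "servo_tool", "body": {
  "plan": [
    [[-0.3, -1, -25, 0], [0, 0, -30, 0], [0, 0, -25, 0], [0, 0, -13, 0], [0, 0, 0, 0], [0, 0, 0, 0]]
  ]
}}

```text
t: 8.7
tool_pos: [0.4861, 0.1128, 0.0029]
tool_rot: [0.024, 0.707, -0.024, 0.706]
wrist_force: [0.4, 0.2, 0.0]
width: 0.0512
```

Emit:
{"method": "servo_tool", "body": {
  "plan": [
    [[0, 0, 0, 0], [0, 0, 0, 0], [0, 0, 0, 0], [0, 0, 0, 0], [0, 0, 0, 0], [0, 0, 0, 0], [0, 0, 0, 0]]
  ],
  "gripper": 1
}}

```text
t: 9.28
tool_pos: [0.4884, 0.1131, 0.0052]
tool_rot: [0.023, 0.706, -0.023, 0.708]
wrist_force: [-1.7, -0.0, 6.6]
width: 0.0123
```

```bash
python3 -c "
from h import *
st()"
```

```text
t 9.28 pos [488.4 113.1   5.2] yaw 86.2 down [ 0.003  0.    -1.   ] F [-1.7 -0.   6.6] w 12.3 q6 -1.38
```

Emit:
{"method": "servo_tool", "body": {
  "plan": [
    [[0, 0, 15, 0], [0, 0, 30, 0], [0, 0, 30, 0], [15, -34, 2, 0], [15, -34, 0, 0], [14, -34, 0, 0], [0, 0, 0, 0], [0, 0, 0, 0], [0, 0, 0, 0]]
  ]
}}

```text
t: 10.03
tool_pos: [0.5309, 0.0109, 0.0807]
tool_rot: [0.024, 0.707, -0.023, 0.707]
wrist_force: [-0.1, 0.6, -0.1]
width: 0.0119
```

```bash
python3 - <<'E'
from h import *
import pickle
st();im,i=snap("wrist","pics/w7.png");pickle.dump(i,open("w7.pkl","wb"));a=cv2.imread("pics/w7.png")
cv2.imwrite("pics/w7g.png",cv2.resize(a[140:340,220:420],None,fx=3,fy=3,interpolation=cv2.INTER_CUBIC))
E
```

```text
t 10.03 pos [530.9  10.9  80.7] yaw 86.2 down [ 0.  0. -1.] F [-0.1  0.6 -0.1] w 11.9 q6 -1.58
```

View pics/w7g.png

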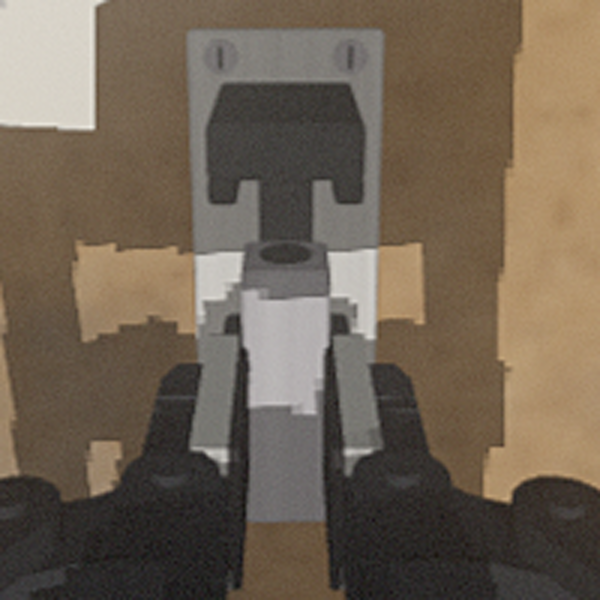

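```bash
python3 - <<'E'
from h import *
import pickle
i=pickle.load(open("w7.pkl","rb"))
f=lambda u,v:((u+.5)/3-.5+220,(v+.5)/3-.5+140)
def show(n,pts,z):
    P=np.array([ray(i,*f(*p),z)[:2] for p in pts])*1000
    e=np.diff(np.vstack([P,P[:1]]),axis=0)
    print(n,P.mean(0).round(1),np.hypot(*e.T).round(1),np.degrees(np.arctan2(e[:,1],e[:,0])).round(1))
for z in(.087,.090): show("bar",[(243,296),(330,297),(326,521),(245,521)],z)
show("stop near top: outer edge/inner cheek tips",[(208,122),(364,122),(364,203),(208,203)],.048)
show("plate",[(187,30),(384,30)],.006)
c=np.array([531.4,11.3]);a=np.radians(-3.7);X=np.array([np.cos(a),np.sin(a)]);Y=np.array([-X[1],X[0]])
for x,y in[(-38,15.5),(-38,-15.5),(-21,15.5),(-21,-15.5)]:
    p=c+x*X+y*Y;q=proj(i,[*p/1000,.048]);print(x,y,((q+.5-[220,140])*3-.5).round(0))
E
```

```text
bar [532.9  11. ] [13.7 41.7 13.9 41.9] [ 85.4  -4.  -93.9 175.8]
bar [531.1  11.1] [13.4 40.8 13.6 41. ] [ 85.4  -4.  -93.9 175.8]
stop near top: outer edge/inner cheek tips [501.1  13.2] [29.8 16.3 30.6 16.3] [ 86.2  -2.4 -93.9 174.7]
plate [481.1  14.4] [45.3 45.3] [ 86.2 -93.8]
-38 15.5 [367. 125.]
-38 -15.5 [205. 125.]
-21 15.5 [365. 209.]
-21 -15.5 [208. 209.]
```

```bash
python3 - <<'E'
from h import *
import pickle
i=pickle.load(open("w7.pkl","rb"))
f=lambda u,v:((u+.5)/3-.5+220,(v+.5)/3-.5+140)
def show(n,pts,z):
    P=np.array([ray(i,*f(*p),z)[:2] for p in pts])*1000
    e=np.diff(np.vstack([P,P[:1]]),axis=0)
    print(n,P.mean(0).round(1),np.hypot(*e.T).round(1),np.degrees(np.arctan2(e[:,1],e[:,0])).round(1))
for z in(.087,.090): show("bar",[(243,269),(330,269),(326,521),(245,521)],z)
E
```

```text
bar [530.5  11.2] [13.6 46.5 13.9 46.5] [ 86.1  -3.9 -93.9 175.8]
bar [528.8  11.3] [13.3 45.4 13.6 45.4] [ 86.1  -3.9 -93.9 175.8]
```

Emit:
{"method": "servo_tool", "body": {
  "plan": [
    [[1, 0, -10, 0], [0, 0, -10, 0], [0, 0, -5, 0], [0, 0, -5, 0], [0, 0, -4, 0], [0, 0, 0, 0]]
  ]
}}

```text
t: 10.58
tool_pos: [0.5309, 0.0112, 0.045]
tool_rot: [0.023, 0.708, -0.023, 0.706]
wrist_force: [0.2, -0.6, 1.3]
width: 0.0123
```

Emit:
{"method": "servo_tool", "body": {
  "plan": [
    [[0, 0, -3, 0], [0, 0, -3, 0], [0, 0, -2, 0], [0, 0, 0, 0]]
  ]
}}

```text
t: 10.92
tool_pos: [0.5317, 0.0109, 0.0381]
tool_rot: [0.023, 0.707, -0.023, 0.707]
wrist_force: [0.4, -1.0, -0.6]
width: 0.0117
```

No contact with the stops, so the bar is down between them. I'll lower the last bit to the floor.

Emit:
{"method": "servo_tool", "body": {
  "plan": [
    [[0, 0, -1.5, 0], [0, 0, -1, 0], [0, 0, 0, 0]]
  ]
}}

```text
t: 11.17
tool_pos: [0.5318, 0.0109, 0.0359]
tool_rot: [0.023, 0.707, -0.023, 0.707]
wrist_force: [0.5, 0.3, -0.8]
width: 0.0118
```

Emit:
{"method": "servo_tool", "body": {
  "plan": [
    [[0, 0, -1, 0], [0, 0, 0, 0]]
  ]
}}

```text
t: 11.33
tool_pos: [0.5321, 0.0109, 0.0353]
tool_rot: [0.023, 0.707, -0.023, 0.707]
wrist_force: [-1.6, 0.5, 1.7]
width: 0.0117
```

Emit:
{"method": "servo_tool", "body": {
  "plan": [
    [[0, 0, -0.8, 0], [0, 0, 0, 0]]
  ]
}}

```text
t: 11.5
tool_pos: [0.5321, 0.0109, 0.0353]
tool_rot: [0.023, 0.707, -0.023, 0.707]
wrist_force: [-4.7, 1.4, 11.1]
width: 0.0119
```

```bash
python3 - <<'E'
from h import *
st();im,i=snap("scene","pics/s8.png");a=cv2.imread("pics/s8.png")
cv2.imwrite("pics/s8.png",cv2.resize(a[150:250,260:380],None,fx=5,fy=5,interpolation=cv2.INTER_CUBIC))
im,i=snap("wrist","pics/w8.png");a=cv2.imread("pics/w8.png")
cv2.imwrite("pics/w8.png",cv2.resize(a[140:340,220:420],None,fx=3,fy=3,interpolation=cv2.INTER_CUBIC))
E
```

```text
t 11.50 pos [532.1  10.9  35.3] yaw 86.3 down [ 0. -0. -1.] F [-4.7  1.4 11.1] w 11.9 q6 -1.58
```

View pics/s8.png

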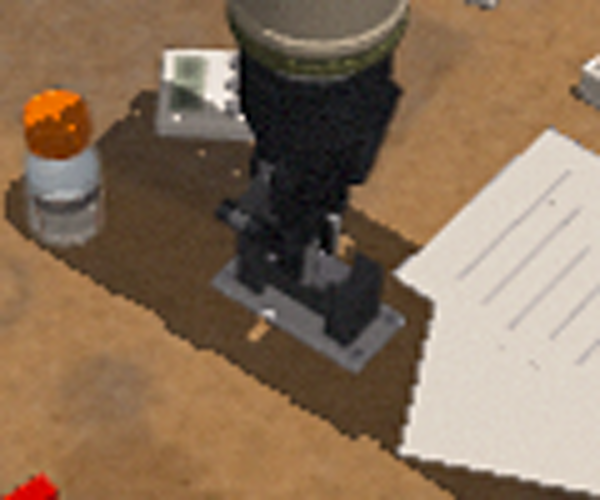

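View pics/w8.png

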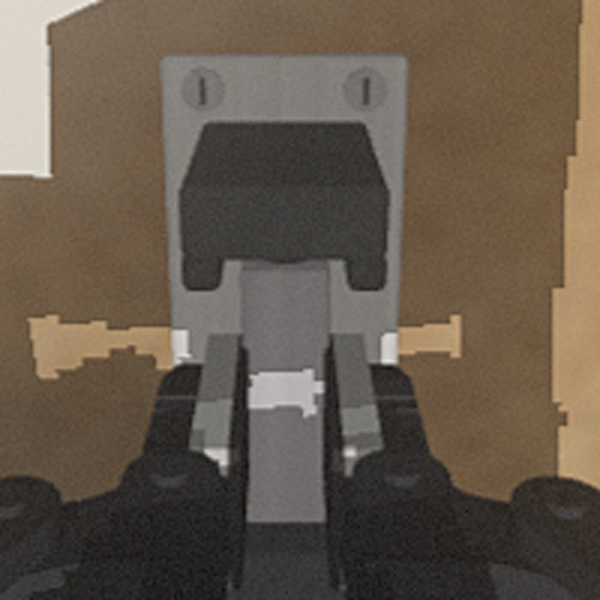

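The wrist view shows the bar seated: its top is below the stop tops and its end is against neither stop. TCP z is 35.3 with firm floor contact, so it fits. On to the small bin.

Emit:
{"method": "servo_tool", "body": {
  "plan": [
    [[0, 0, 10, 0], [0, 0, 25, 0], [0, 0, 30, 0], [-12.6, -36, 5, -1.6], [-12.6, -36, 0, -1.6], [-12.6, -36, 0, -1.6], [-12.6, -36, 0, -1.6], [-12.6, -36, 0, -1.6], [-12.6, -36, 0, -1.6], [-12.6, -36, 0, -1.7], [0, 0, 0, 0], [0, 0, 0, 0]]
  ]
}}

```text
t: 12.6
tool_pos: [0.4431, -0.2431, 0.1048]
tool_rot: [0.094, 0.701, -0.094, 0.701]
wrist_force: [0.3, -0.5, -0.4]
width: 0.0119
```

```bash
python3 - <<'E'
from h import *
import pickle
st();im,i=snap("wrist","pics/w9.png");pickle.dump(i,open("w9.pkl","wb"))
E
```

```text
t 12.60 pos [ 443.1 -243.1  104.8] yaw 74.7 down [ 0.001 -0.    -1.   ] F [ 0.3 -0.5 -0.4] w 11.9 q6 -1.91
```

View pics/w9.png

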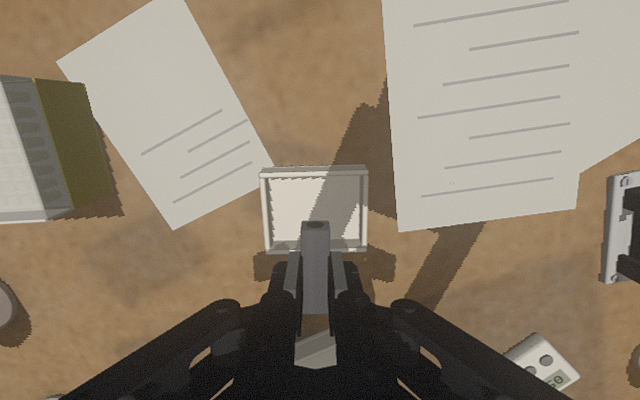

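```bash
python3 - <<'E'
import cv2
a=cv2.imread("pics/w9.png")
cv2.imwrite("pics/w9g.png",cv2.resize(a[155:265,250:380],None,fx=5.5,fy=5.5,interpolation=cv2.INTER_CUBIC))
E
```

```text
(no output)
```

View pics/w9g.png

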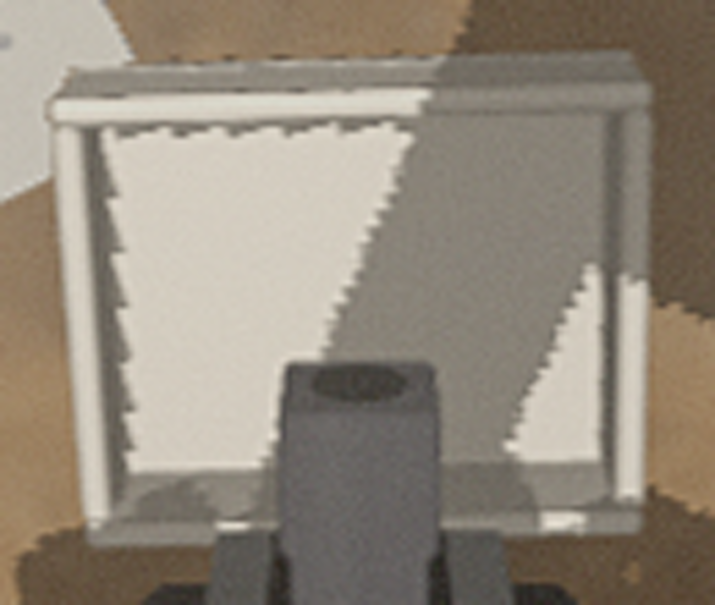

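```bash
python3 - <<'E'
from h import *
import pickle
i=pickle.load(open("w9.pkl","rb"))
f=lambda u,v:((u+.5)/5.5-.5+250,(v+.5)/5.5-.5+155)
P=np.array([ray(i,*f(*p),.024)[:2] for p in [(50,98),(652,84),(644,530),(86,545)]])*1000
e=np.diff(np.vstack([P,P[:1]]),axis=0)
print(P.mean(0).round(1),np.hypot(*e.T).round(1),np.degrees(np.arctan2(e[:,1],e[:,0])).round(1))
E
```

```text
[ 441.8 -242.7] [79.2 64.6 79.9 65.1] [  76.   -13.3 -103.6  166.1]
```

Emit:
{"method": "servo_tool", "body": {
  "plan": [
    [[0, 0, -20, 1.3], [0, 0, -30, 0], [0, 0, -20, 0], [0, 0, -12, 0], [0, 0, -8, 0], [0, 0, -3, 0], [0, 0, 0, 0]]
  ]
}}

```text
t: 13.23
tool_pos: [0.4441, -0.2406, 0.0112]
tool_rot: [0.084, 0.702, -0.084, 0.702]
wrist_force: [0.3, -0.4, -0.3]
width: 0.0121
```

Emit:
{"method": "servo_tool", "body": {
  "plan": [
    [[0, 0, -1.5, 0], [0, 0, -1, 0], [0, 0, 0, 0]]
  ]
}}

```text
t: 13.48
tool_pos: [0.4444, -0.2415, 0.0096]
tool_rot: [0.084, 0.702, -0.085, 0.703]
wrist_force: [-0.2, 0.4, -0.3]
width: 0.0119
```

Emit:
{"method": "servo_tool", "body": {
  "plan": [
    [[0, 0, -1, 0], [0, 0, 0, 0]]
  ]
}}

```text
t: 13.65
tool_pos: [0.4444, -0.2416, 0.0093]
tool_rot: [0.084, 0.702, -0.085, 0.702]
wrist_force: [-3.5, 2.2, 10.3]
width: 0.0119
```

```bash
python3 - <<'E'
from h import *
import pickle
st();im,i=snap("wrist","pics/w10.png");a=cv2.imread("pics/w10.png")
cv2.imwrite("pics/w10.png",cv2.resize(a[140:340,220:420],None,fx=3,fy=3,interpolation=cv2.INTER_CUBIC))
E
```

```text
t 13.65 pos [ 444.4 -241.6    9.3] yaw 76.3 down [ 0.001 -0.001 -1.   ] F [-3.5  2.2 10.3] w 11.9 q6 -1.93
```

View pics/w10.png

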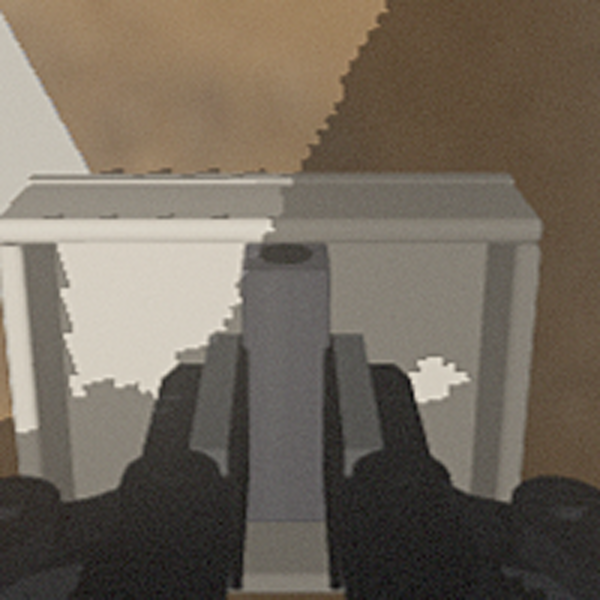

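Bar in the small bin and resting on the floor. I'll release with a small opening, lift, and head back to the holder for the long bar.

Emit:
{"method": "servo_tool", "body": {
  "plan": [
    [[0, 0, 1, 0], [0, 0, 0, 0], [0, 0, 0, 0], [0, 0, 0, 0], [0, 0, 15, 0], [0, 0, 30, 0], [0, 0, 35, 0], [0, 0, 30, 0], [0, 0, 0, 0]]
  ],
  "gripper": 0.68
}}

```text
t: 14.45
tool_pos: [0.4473, -0.2435, 0.1259]
tool_rot: [0.083, 0.699, -0.086, 0.705]
wrist_force: [0.6, -0.3, 1.5]
width: 0.0274
```

```bash
python3 - <<'E'
from h import *
st();im,i=snap("wrist","pics/w11.png")
E
```

```text
t 14.45 pos [ 447.3 -243.5  125.9] yaw 76.3 down [ 0.009 -0.006 -1.   ] F [ 0.6 -0.3  1.5] w 27.4 q6 -1.93
```

View pics/w11.png

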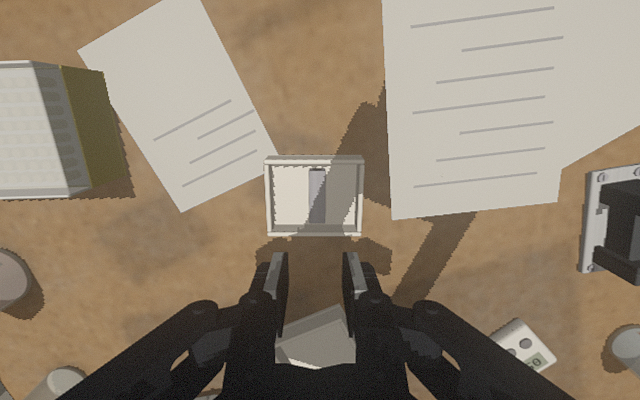

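The short bar lies flat in the small bin at (317,195). Now the second bar.

Emit:
{"method": "servo_tool", "body": {
  "plan": [
    [[2.4, 39, 0, -7.1], [2.4, 39, 0, -7.1], [2.4, 39, 0, -7.1], [2.4, 39, 0, -7.1], [2.4, 39, 0, -7.1], [2.4, 39, 0, -7.1], [2.4, 39, 0, -7.1], [2.4, 39, 0, -7.1], [2.4, 39, 0, -7.1], [2.4, 39, 0, -7.1], [2.4, 39, 0, -7.1], [2.4, 39, 0, -7.1]]
  ],
  "gripper": 0
}}

```text
t: 15.5
tool_pos: [0.4704, 0.1812, 0.1174]
tool_rot: [-0.502, -0.497, 0.504, -0.497]
wrist_force: [0.8, -0.6, 0.2]
width: 0.0857
```

Emit:
{"method": "servo_tool", "body": {
  "plan": [
    [[2.4, 39, 0, -7.0], [0, 0, 0, 0], [0, 0, 0, 0], [0, 0, 0, 0]]
  ]
}}

```text
t: 15.83
tool_pos: [0.4729, 0.2161, 0.1175]
tool_rot: [-0.528, -0.47, 0.53, -0.469]
wrist_force: [-0.3, -1.4, 0.5]
width: 0.0859
```

```bash
python3 - <<'E'
from h import *
st();import pickle
im,i=snap("wrist","pics/w12.png");pickle.dump(i,open("w12.pkl","wb"))
E
```

```text
t 15.83 pos [472.9 216.1 117.5] yaw -6.8 down [-0.002 -0.001 -1.   ] F [-0.3 -1.4  0.5] w 85.9 q6 0.45
```

View pics/w12.png

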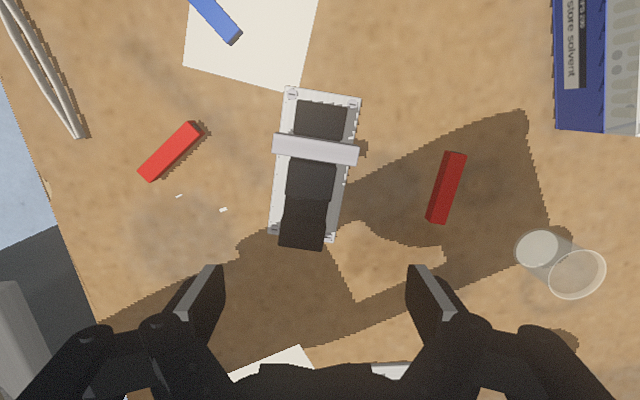

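Emit:
{"method": "servo_tool", "body": {
  "plan": [
    [[3.1, 25, -10, -4.6], [3.2, 24.7, -10, -4.5], [0, 0, -10, 0], [0, 0, 0, 0], [0, 0, 0, 0]]
  ]
}}

```text
t: 16.3
tool_pos: [0.4794, 0.2645, 0.0878]
tool_rot: [-0.564, -0.425, 0.566, -0.425]
wrist_force: [0.7, -0.5, 0.2]
width: 0.0857
```

```bash
python3 - <<'E'
from h import *
st();import pickle
im,i=snap("wrist","pics/w13.png");pickle.dump(i,open("w13.pkl","wb"))
a=cv2.imread("pics/w13.png")
cv2.imwrite("pics/w13.png",cv2.resize(a[150:300,220:420],None,fx=4,fy=4,interpolation=cv2.INTER_CUBIC))
E
```

```text
t 16.30 pos [479.4 264.5  87.8] yaw -16.0 down [-0.002 -0.001 -1.   ] F [ 0.7 -0.5  0.2] w 85.7 q6 0.69
```

View pics/w13.png

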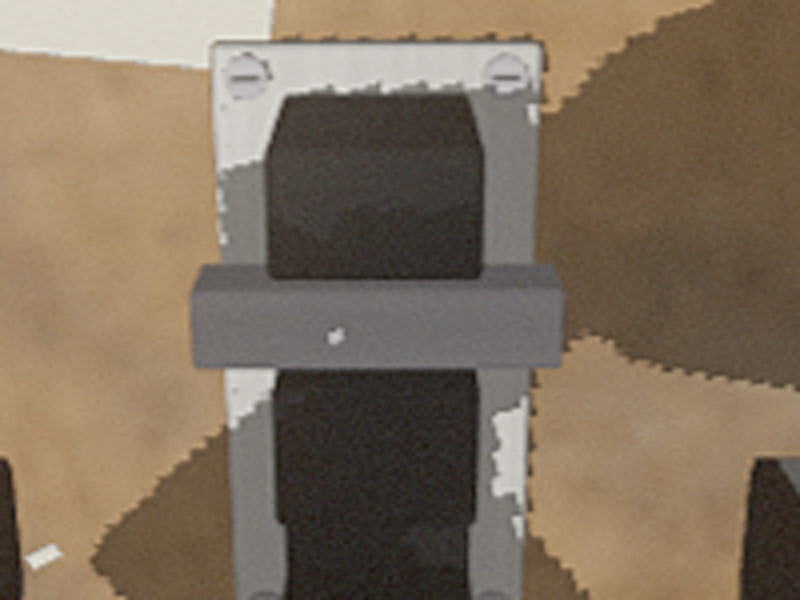

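```bash
python3 - <<'E'
from h import *
import pickle
i=pickle.load(open("w13.pkl","rb"))
f=lambda u,v:((u+.5)/4-.5+220,(v+.5)/4-.5+150)
P=np.array([ray(i,*f(*p),.044)[:2] for p in [(191,290),(563,290),(562,368),(195,368)]])*1000
e=np.diff(np.vstack([P,P[:1]]),axis=0)
print(P.mean(0).round(1),np.hypot(*e.T).round(1),np.degrees(np.arctan2(e[:,1],e[:,0])).round(1))
E
```

```text
[479.1 266.4] [59.1 13.5 59.6 13.5] [ -16.1 -104.2  164.    74. ]
```

Emit:
{"method": "servo_tool", "body": {
  "plan": [
    [[-0.3, 1.7, -20, 0], [0, 0, -25, 0], [0, 0, -14.5, 0], [0, 0, 0, 0], [0, 0, 0, 0], [0, 0, 0, 0]]
  ]
}}

```text
t: 16.85
tool_pos: [0.4809, 0.2677, 0.031]
tool_rot: [0.566, 0.425, -0.564, 0.425]
wrist_force: [-0.2, 0.3, 0.7]
width: 0.0855
```

```bash
python3 - <<'E'
from h import *
st()
E
```

```text
t 16.85 pos [480.9 267.7  31. ] yaw -16.1 down [ 0.002  0.001 -1.   ] F [-0.2  0.3  0.7] w 85.5 q6 0.70
```

Emit:
{"method": "servo_tool", "body": {
  "plan": [
    [[-1, -0.8, -2.5, 0], [0, 0, 0, 0]]
  ]
}}

```text
t: 17.02
tool_pos: [0.4796, 0.2672, 0.0281]
tool_rot: [0.566, 0.425, -0.564, 0.425]
wrist_force: [-0.5, 0.5, -0.6]
width: 0.0853
```

Emit:
{"method": "servo_tool", "body": {
  "plan": [
    [[0, 0, 0, 0], [0, 0, 0, 0], [0, 0, 0, 0], [0, 0, 0, 0], [0, 0, 0, 0], [0, 0, 0, 0], [0, 0, 0, 0]]
  ],
  "gripper": 1
}}

```text
t: 17.6
tool_pos: [0.4793, 0.2675, 0.0279]
tool_rot: [0.565, 0.425, -0.565, 0.425]
wrist_force: [-1.0, -0.9, 5.6]
width: 0.0582
```

Emit:
{"method": "servo_tool", "body": {
  "plan": [
    [[0, 0, 10, 0], [0, 0, 20, 0], [0, 0, 30, 0], [0, 0, 0, 0]]
  ]
}}

```text
t: 17.93
tool_pos: [0.4821, 0.2686, 0.0933]
tool_rot: [0.568, 0.425, -0.562, 0.426]
wrist_force: [1.6, 1.0, 1.2]
width: 0.0578
```

```bash
python3 - <<'E'
from h import *
st();im,i=snap("wrist","pics/w14.png")
E
```

```text
t 17.93 pos [482.1 268.6  93.3] yaw -16.1 down [ 0.008  0.003 -1.   ] F [1.6 1.  1.2] w 57.8 q6 0.70
```

View pics/w14.png

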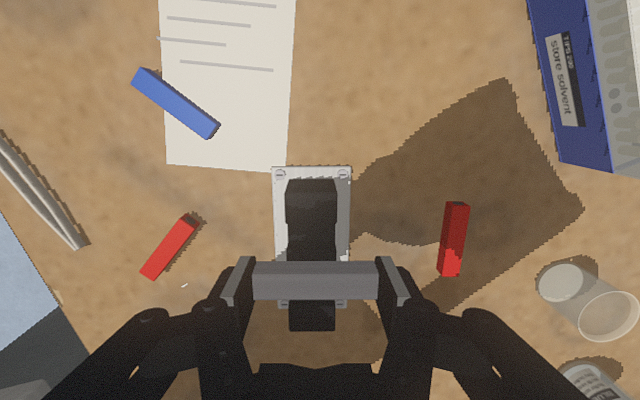

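Emit:
{"method": "servo_tool", "body": {
  "plan": [
    [[2.1, -30.5, 0, 2.4], [2.1, -30.5, -8, 2.4], [2.1, -30.5, -10, 2.4], [2.1, -30.5, -10, 2.5], [2.1, -30.5, -12, 2.5], [0, 0, -25, 0], [0, 0, -13, 0], [0, 0, -6, 0], [0, 0, 0, 0], [0, 0, 0, 0]]
  ]
}}

```text
t: 18.82
tool_pos: [0.489, 0.1148, 0.0028]
tool_rot: [-0.516, -0.483, 0.517, -0.483]
wrist_force: [0.4, 0.4, -1.3]
width: 0.0581
```

Emit:
{"method": "servo_tool", "body": {
  "plan": [
    [[0, 0, -3, 0], [0, 0, -1, 0], [0, 0, 0, 0]]
  ]
}}

```text
t: 19.07
tool_pos: [0.4897, 0.115, -0.0006]
tool_rot: [0.517, 0.483, -0.516, 0.483]
wrist_force: [-0.7, -0.5, -1.0]
width: 0.0578
```

Emit:
{"method": "servo_tool", "body": {
  "plan": [
    [[0, 0, -1.5, 0], [0, 0, -1, 0], [0, 0, 0, 0]]
  ]
}}

```text
t: 19.32
tool_pos: [0.49, 0.1149, -0.0022]
tool_rot: [0.517, 0.483, -0.516, 0.483]
wrist_force: [-5.6, -0.3, 12.3]
width: 0.0584
```

The bar is on the bench. Releasing, lifting and turning for the middle grip.

Emit:
{"method": "servo_tool", "body": {
  "plan": [
    [[0, 0, 1, 0], [0, 0, 0, 0], [0, 0, 0, 0], [0, 0, 0, 0], [0, 0, 0, 0], [0, 0, 20, 0], [0, 0, 30, 0], [0, 0, 30, 7], [0, 0, 18, 7], [0, 0, 0, 7], [0, 0, 0, 7], [0, 0, 0, 7]]
  ],
  "gripper": 0
}}

```text
t: 20.32
tool_pos: [0.4896, 0.1146, 0.096]
tool_rot: [0.346, 0.616, -0.345, 0.617]
wrist_force: [0.4, -0.8, -0.8]
width: 0.0856
```

Emit:
{"method": "servo_tool", "body": {
  "plan": [
    [[0, 0, 0, 7], [0, 0, 0, 7], [0, 0, 0, 7], [0, 0, 0, 7], [0, 0, 0, 7], [0, 0, 0, 7], [0, 0, 0, 7], [0, 0, 0, 6.3], [0, 0, 0, 0], [0, 0, 0, 0]]
  ],
  "gripper": 0.4
}}

```text
t: 21.15
tool_pos: [0.4892, 0.1146, 0.0952]
tool_rot: [0.023, 0.707, -0.023, 0.707]
wrist_force: [-0.1, -0.4, 0.4]
width: 0.051
```

```bash
python3 - <<'E'
from h import *
import pickle
st();im,i=snap("wrist","pics/w15.png");pickle.dump(i,open("w15.pkl","wb"));a=cv2.imread("pics/w15.png")
cv2.imwrite("pics/w15g.png",cv2.resize(a[160:280,250:390],None,fx=5,fy=5,interpolation=cv2.INTER_CUBIC))
E
```

```text
t 21.15 pos [489.2 114.6  95.2] yaw 86.2 down [-0. -0. -1.] F [-0.1 -0.4  0.4] w 51.0 q6 -1.38
```

View pics/w15g.png

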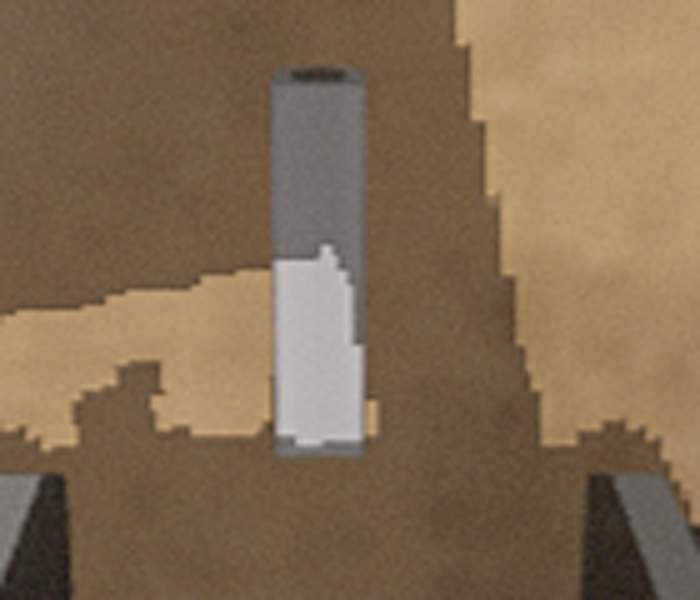

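```bash
python3 - <<'E'
from h import *
import pickle
i=pickle.load(open("w15.pkl","rb"))
f=lambda u,v:((u+.5)/5-.5+250,(v+.5)/5-.5+160)
P=np.array([ray(i,*f(*p),.014)[:2] for p in [(272,83),(366,83),(363,456),(276,456)]])*1000
e=np.diff(np.vstack([P,P[:1]]),axis=0)
print(P.mean(0),np.hypot(*e.T),np.degrees(np.arctan2(e[:,1],e[:,0])))
E
```

```text
[489.06577754 113.74148725] [13.69875501 59.82063617 13.69876292 59.82049324] [ 86.17842714  -3.83013308 -93.82217071 176.16985933]
```

Emit:
{"method": "servo_tool", "body": {
  "plan": [
    [[-0.2, -0.9, -25, 0], [0, 0, -30, 0], [0, 0, -23, 0], [0, 0, -12, 0], [0, 0, 0, 0], [0, 0, 0, 0]]
  ]
}}

```text
t: 21.7
tool_pos: [0.4887, 0.1137, 0.0053]
tool_rot: [0.023, 0.707, -0.023, 0.706]
wrist_force: [-0.4, 0.2, 0.3]
width: 0.0514
```

Emit:
{"method": "servo_tool", "body": {
  "plan": [
    [[0, 0, 0, 0], [0, 0, 0, 0], [0, 0, 0, 0], [0, 0, 0, 0], [0, 0, 0, 0], [0, 0, 0, 0], [0, 0, 0, 0]]
  ],
  "gripper": 1
}}

```text
t: 22.28
tool_pos: [0.4906, 0.1139, 0.0072]
tool_rot: [0.022, 0.706, -0.022, 0.708]
wrist_force: [-1.4, -0.8, 6.9]
width: 0.0118
```

Emit:
{"method": "servo_tool", "body": {
  "plan": [
    [[0, 0, 15, 0], [0, 0, 30, 0], [0, 0, 34, 0], [14, -34, 5, 0], [14, -34, 0, 0], [14, -34, 0, 0], [0, 0, 0, 0], [0, 0, 0, 0], [0, 0, 0, 0]]
  ]
}}

```text
t: 23.03
tool_pos: [0.531, 0.0117, 0.0896]
tool_rot: [0.023, 0.707, -0.022, 0.707]
wrist_force: [-0.3, 0.4, -1.2]
width: 0.0119
```

```bash
python3 - <<'E'
from h import *
import pickle
st();im,i=snap("wrist","pics/w16.png");pickle.dump(i,open("w16.pkl","wb"));a=cv2.imread("pics/w16.png")
cv2.imwrite("pics/w16g.png",cv2.resize(a[140:340,220:420],None,fx=3,fy=3,interpolation=cv2.INTER_CUBIC))
E
```

```text
t 23.03 pos [531.   11.7  89.6] yaw 86.3 down [ 0.  0. -1.] F [-0.3  0.4 -1.2] w 11.9 q6 -1.58
```

View pics/w16g.png

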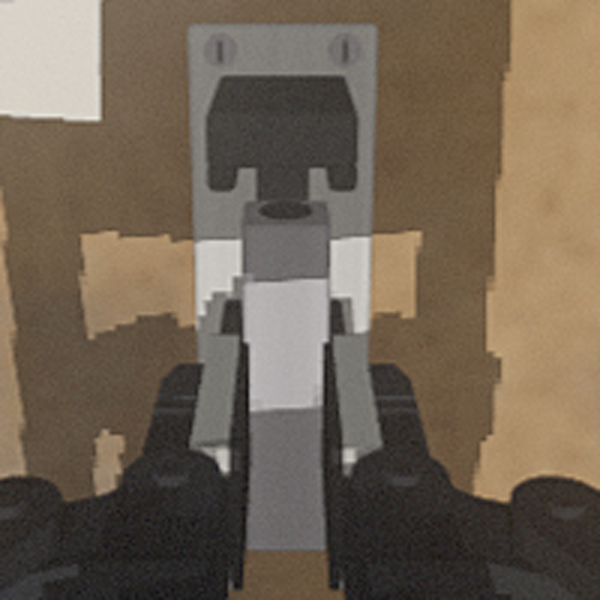

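```bash
python3 - <<'E'
from h import *
import pickle
i=pickle.load(open("w16.pkl","rb"))
f=lambda u,v:((u+.5)/3-.5+220,(v+.5)/3-.5+140)
for z in (.095,.097):
    P=np.array([ray(i,*f(*p),z)[:2] for p in [(243,223),(328,223),(325,549),(246,549)]])*1000
    e=np.diff(np.vstack([P,P[:1]]),axis=0)
    print(P.mean(0),np.hypot(*e.T),np.degrees(np.arctan2(e[:,1],e[:,0])))
E
```

```text
[530.23222871  11.93312171] [13.15129605 60.19118343 13.77806464 60.18829043] [ 86.3060449   -3.39025536 -93.7057406  176.01310928]
[529.09907052  12.00566281] [12.9594551  59.31316095 13.57708088 59.31031015] [ 86.3060449   -3.39025536 -93.7057406  176.01310928]
```

Emit:
{"method": "servo_tool", "body": {
  "plan": [
    [[1, -0.6, -12, 0], [0, 0, -10, 0], [0, 0, -6, 0], [0, 0, -3, 0], [0, 0, 0, 0]]
  ]
}}

```text
t: 23.5
tool_pos: [0.5307, 0.0116, 0.0565]
tool_rot: [0.022, 0.708, -0.022, 0.706]
wrist_force: [-0.0, -0.0, -0.5]
width: 0.012
```

Emit:
{"method": "servo_tool", "body": {
  "plan": [
    [[0, 0, -1.5, 0], [0, 0, -1, 0], [0, 0, 0, 0]]
  ]
}}

```text
t: 23.75
tool_pos: [0.5323, 0.0111, 0.056]
tool_rot: [0.022, 0.707, -0.022, 0.707]
wrist_force: [0.2, -0.7, -1.1]
width: 0.0118
```

Emit:
{"method": "servo_tool", "body": {
  "plan": [
    [[0, 0, -1, 0], [0, 0, 0, 0]]
  ]
}}

```text
t: 23.92
tool_pos: [0.5325, 0.0111, 0.0553]
tool_rot: [0.022, 0.706, -0.022, 0.707]
wrist_force: [-0.0, -0.1, -0.6]
width: 0.0115
```

Emit:
{"method": "servo_tool", "body": {
  "plan": [
    [[0, 0, -1, 0], [0, 0, 0, 0]]
  ]
}}

```text
t: 24.08
tool_pos: [0.5326, 0.0111, 0.0552]
tool_rot: [0.022, 0.706, -0.022, 0.707]
wrist_force: [-4.7, 0.1, 10.4]
width: 0.0116
```

```bash
python3 - <<'E'
from h import *
st();im,i=snap("wrist","pics/w17.png");a=cv2.imread("pics/w17.png")
cv2.imwrite("pics/w17.png",cv2.resize(a[140:340,220:420],None,fx=3,fy=3,interpolation=cv2.INTER_CUBIC))
E
```

```text
t 24.08 pos [532.6  11.1  55.2] yaw 86.4 down [ 0.001 -0.    -1.   ] F [-4.7  0.1 10.4] w 11.6 q6 -1.58
```

View pics/w17.png

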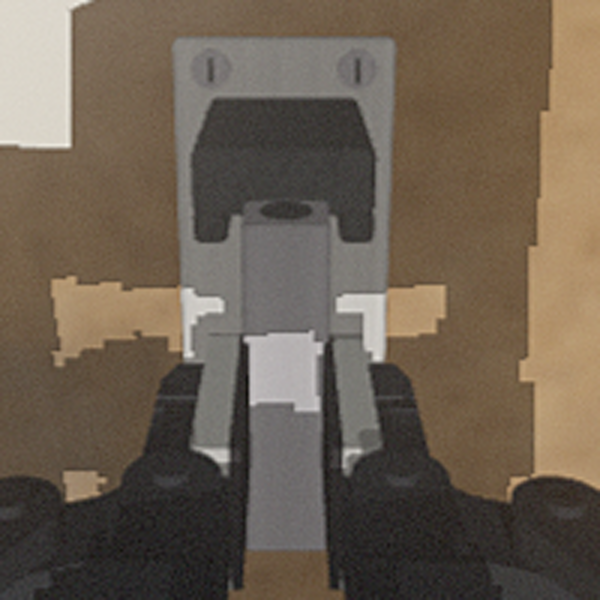

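Emit:
{"method": "servo_tool", "body": {
  "plan": [
    [[0, 0, 10, 0], [0, 0, 20, 0], [0, 0, 20, 0], [11, -35.4, 5, 2.1], [11, -35.4, 0, 2.1], [11, -35.4, 0, 2.1], [11, -35.4, 0, 2.1], [11, -35.4, 0, 2.1], [11, -35.4, 0, 2.1], [11, -35.4, 0, 2.1], [11, -35.4, 0, 2.1], [0, 0, 0, 0]]
  ]
}}

```text
t: 25.13
tool_pos: [0.6204, -0.2789, 0.1088]
tool_rot: [-0.082, 0.702, 0.08, 0.703]
wrist_force: [0.1, -1.4, -1.3]
width: 0.0119
```

Emit:
{"method": "servo_tool", "body": {
  "plan": [
    [[0, 0, 0, 0], [0, 0, 0, 0]]
  ]
}}

```text
t: 25.3
tool_pos: [0.6198, -0.272, 0.1087]
tool_rot: [-0.081, 0.703, 0.081, 0.702]
wrist_force: [-0.7, 0.1, -1.2]
width: 0.0121
```

```bash
python3 - <<'E'
from h import *
import pickle
st();im,i=snap("wrist","pics/w18.png");pickle.dump(i,open("w18.pkl","wb"))
E
```

```text
t 25.30 pos [ 619.8 -272.   108.7] yaw 103.2 down [-0.     0.001 -1.   ] F [-0.7  0.1 -1.2] w 12.1 q6 -2.29
```

View pics/w18.png

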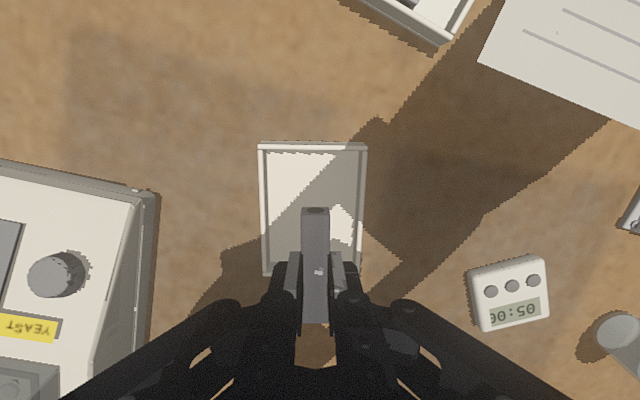

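The gauge picture showed the long bar lying on top of the stops, its near end over the stop. The large bin's rim is now visible at (257–368, 144) to (~264–362, ~273). I'll measure it.

```bash
python3 - <<'E'
from h import *
import pickle
i=pickle.load(open("w18.pkl","rb"))
P=np.array([ray(i,*p,.024)[:2] for p in [(257.5,148),(368,148)]])*1000
e=P[1]-P[0];print(P,np.hypot(*e),np.degrees(np.arctan2(*e[::-1])))
x=np.array([e[1],-e[0]])/np.hypot(*e);c=P.mean(0)+x*54;print("centre",c)
a=cv2.imread("pics/w18.png");cv2.imwrite("pics/w18g.png",cv2.resize(a[130:290,245:380],None,fx=3.7,fy=3.7,interpolation=cv2.INTER_CUBIC))
E
```

```text
[[ 580.65745661 -323.22336888]
 [ 562.60376324 -245.74991356]] 79.54918053399905 103.11757678276915
centre [ 624.22155504 -272.23133657]
```

View pics/w18g.png

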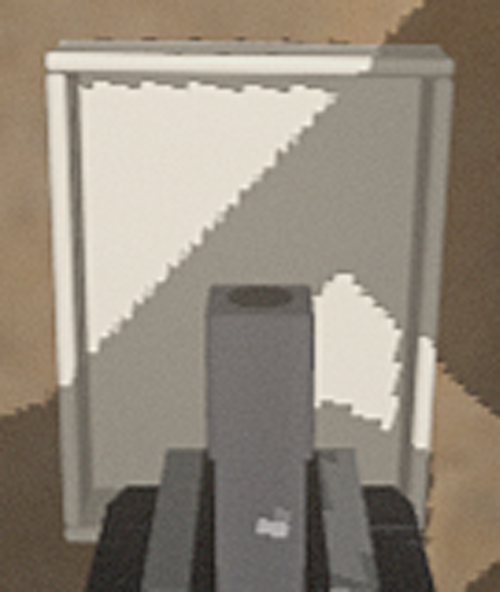

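Emit:
{"method": "servo_tool", "body": {
  "plan": [
    [[0, 0, -25, 0], [0, 0, -30, 0], [0, 0, -20, 0], [0, 0, -12, 0], [0, 0, -6, 0], [0, 0, 0, 0], [0, 0, 0, 0]]
  ]
}}

```text
t: 25.93
tool_pos: [0.6208, -0.2719, 0.0171]
tool_rot: [-0.082, 0.702, 0.081, 0.703]
wrist_force: [0.0, 0.1, -0.8]
width: 0.0115
```

Emit:
{"method": "servo_tool", "body": {
  "plan": [
    [[0, 0, -2.5, 0], [0, 0, -1.5, 0], [0, 0, 0, 0]]
  ]
}}

```text
t: 26.18
tool_pos: [0.6206, -0.2724, 0.0128]
tool_rot: [-0.082, 0.702, 0.081, 0.703]
wrist_force: [-0.5, -0.6, -0.7]
width: 0.012
```

Emit:
{"method": "servo_tool", "body": {
  "plan": [
    [[0, 0, -1.3, 0], [0, 0, -1, 0], [0, 0, 0, 0]]
  ]
}}

```text
t: 26.43
tool_pos: [0.6206, -0.2725, 0.0113]
tool_rot: [-0.082, 0.702, 0.081, 0.703]
wrist_force: [-2.9, 2.5, 8.1]
width: 0.0119
```

Touching the bin floor at the expected height. Release, lift and check.

Emit:
{"method": "servo_tool", "body": {
  "plan": [
    [[0, 0, 0.7, 0], [0, 0, 0, 0], [0, 0, 0, 0], [0, 0, 0, 0], [0, 0, 15, 0], [0, 0, 30, 0], [0, 0, 35, 0], [0, 0, 30, 0], [0, 0, 0, 0]]
  ],
  "gripper": 0.68
}}

```text
t: 27.18
tool_pos: [0.6243, -0.2744, 0.1306]
tool_rot: [-0.084, 0.699, 0.079, 0.706]
wrist_force: [1.2, -0.0, 0.9]
width: 0.0274
```

Emit:
{"method": "servo_tool", "body": {
  "plan": [
    [[-35, 0, 10, 0], [-35, 0, 10, 0], [-35, 0, 10, 0], [-35, 0, 10, 0], [0, 0, 0, 0], [0, 0, 0, 0], [0, 0, 0, 0]]
  ]
}}

```text
t: 27.77
tool_pos: [0.4806, -0.2725, 0.1614]
tool_rot: [-0.082, 0.702, 0.081, 0.703]
wrist_force: [0.5, -0.0, 0.5]
width: 0.0272
```

```bash
python3 - <<'E'
from h import *
st();snap("wrist","pics/w19.png");snap("top","pics/t19.png");snap("scene","pics/s19.png")
E
```

```text
t 27.77 pos [ 480.6 -272.5  161.4] yaw 103.2 down [ 0.002 -0.001 -1.   ] F [ 0.5 -0.   0.5] w 27.2 q6 -2.41
```

View pics/t19.png

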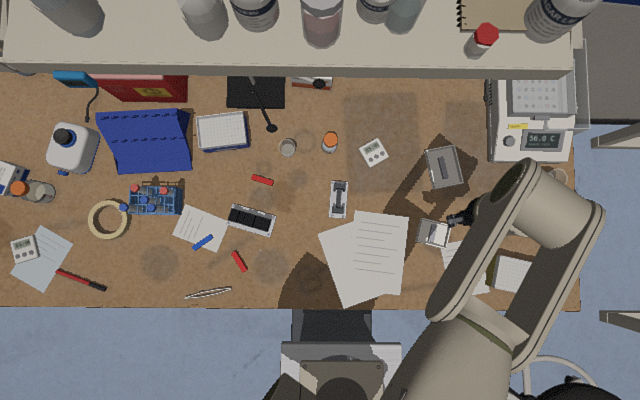

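View pics/w19.png

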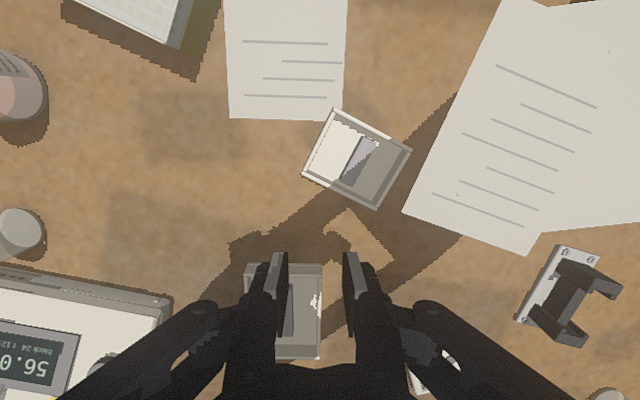

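View pics/s19.png

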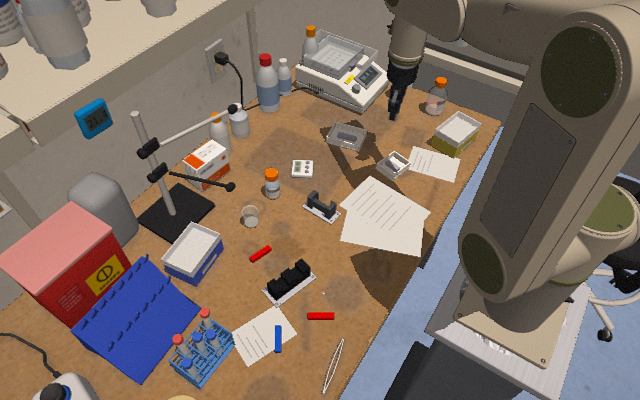

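Both bars lie flat in their bins: the long one at top view (444,168), the short one at (434,233). The holder is empty, the bystanders are in their original places, and the arm is clear. Handing in.

```bash
python3 -c "
from h import *
print(job_done())"
```

```text
the job is handed in; nothing more can be done
None
```

Both bars are sorted, and I handed the job in at about 28 s of the 72 s allowed.

- **Short bar (46 mm), done first:** I took it out by its ends, set it on the bench, let go and regripped it across the middle. It went right down between the gauge stops and met the slot floor with the tool at z = 35 mm. It is laid flat in the small bin.
- **Long bar (60 mm), done second:** I handled it the same way, after the short bar was already in its bin. It stayed up on the stops, with contact at z = 55 mm and its near end over a stop in the wrist picture. It is laid flat in the large bin.

I kept hold of each bar while it was on the gauge; each was only pressed there with about 10 N. The highest wrist force I saw was about 24 N, when I set the short bar down on the bench.

In the last pictures:
- Each bar lies flat in its bin and the holder is empty.
- The bottle, beaker, timer and coloured bars look to be where they were. I judged that by eye, not by measurement.
- The gripper is clear of everything.

Two readings were off. The gripper's width reading ran about 2 mm below the true bar size throughout. The tool position wandered 1–3 mm just after fast moves, so I corrected it before each grasp. No check failed.

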